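Lock the ball-printing jig: feel for the hidden notch with the registration pin

TASK

Take the registration pin with the orange handle out of its black stand, put its nose down through the slot of the ball-printing jig onto the slide at the red-marked end, and drag it along the slide until the nose drops into the hidden notch. Stop there, let the pin go fully home with its brass collar flush on the cover, and leave it standing upright by itself. The slide is delicately sprung, so press and push it only gently, and leave the bottle, mug, tape roll and tape measure where they are.

Things in the scene. Friction and masses are not known exactly. Their poses are not given: they have to be found in the camera images.
- jig: fixed ball-printing jig bed, 420 mm long (its y), 100 mm wide (its x); flat aluminium cover, top 50 mm above the table, 10 mm thick; origin at the centre of its underside. A white ball in a 52 mm wide black cup stands on its centre line 180 mm from mid-length at each end, ball top 100 mm above the table. A straight slot, 16 mm wide, runs along its middle from y = -80 to +80 mm
- slot_start (a point): point in the slot at the level of the cover's top, on the slot's centre line, at the red-marked end (jig y = -72 mm): lower the nose here. A red stripe lies across the cover just beyond this end. Under the slot is a flat, level, black slide, its top 28 mm below the cover's top
- slot_end (a point): the same at the unmarked end (jig y = +72 mm); drag from slot_start towards slot_end. The slide under the slot has one straight-sided notch right across it, 14 mm long along the slot and over 15 mm deep. The notch's centre lies anywhere from jig y = -40 to +65 mm; it is dark and not measured
- stand: fixed black stand block, 70 x 70 x 50 mm high, origin at the centre of its underside; the pin stands upright in its round hole (15 mm wide), collar resting on the block's top
- pin_grip (a point): centre of the pin's square orange handle, 24 x 24 mm and 60 mm tall, sides along its x and y; z is up the pin. The brass collar (34 mm wide, 6 mm thick) has its underside 36 mm below this point, the nose end is 76 mm below it. With the nose on the slide this point is 98 mm above the table; when home, 86 mm
- pin_nose (a point): end of the pin's nose, on its axis, 76 mm below pin_grip
- pin: the registration pin, loose, rigid, about 0.22 kg, 106 mm tall; origin at the end of its nose, z up the pin. Below the collar is a round steel shaft 10 mm wide and 40 mm long with a bevelled nose. With the nose on the slide the collar is 12 mm above the cover; when home it lies on the cover
- bottle: bystander: blue bottle with white cap, 60 mm wide, 170 mm tall, origin under its centre; loose
- cup: bystander: white mug, 76 mm wide, 85 mm tall, origin under its centre; loose
- tape_roll: bystander: yellow tape roll lying flat, 90 mm wide, 25 mm tall, origin under its centre; loose
- tape_measure: bystander: yellow tape measure, 70 x 36 x 66 mm, origin under its centre; loose
- bed (a joint): how far the sprung slide is pushed down, in m (0 at rest, 5 N per mm); beyond 4 mm (about 20 N) its springs are damaged
- bed_side (a joint): how far the sprung slide is pushed along the slot, in m (0 at rest, + towards slot_end, 6 N per mm); beyond 4 mm either way (about 24 N) its springs are damaged
Mind the look-alikes: they are no part of the job. Of the things like the pin, leave any that is blue or white; of the rest the smaller one is meant.

How it is judged:
By the outcome, as a careful person would: the job done as asked, in the order asked, and still so for the second after the job is handed in, with the robot touching nothing.
It also fails if it takes over 67 s, if anything falls off the work surface, if the arm or the gripper's body presses on something with over 40 N, if the wrist force passes 120 N, or if a joint passes its speed limit or range.

ROBOT

A 6-joint arm with a two-finger parallel gripper is mounted at the origin on the work surface. World frame = base frame: x ahead of the robot, y to its left, z up, the work surface at z = 0. Lengths are in m, angles in rad, forces in N, time in s.
With the tool pointing down it reaches from about 0.4 to 0.825 m from the base axis. Payload 7 kg.
Tool frame: the origin (TCP) lies at the very end of the fingers, on their centre line; the grasp point (between the pads) lies 19 mm behind it (ctrl.tcp_to_grasp is the distance from the TCP to the grasp point, in m); z points along the fingers, y is the direction in which the jaws open and shut (so a half turn about z gives the same grasp; the last joint's range is limited). The gripper opens to 88 mm and grips with 3 to 60 N. Pads are 19 mm wide; open, the fingers measure 130 mm over their backs; the gripper's body (78 mm by 193 mm) begins 47 mm behind the grasp point.
Start: joints at [1.394, 0.359, 0.012, 0, -1.224, -0.288], TCP at [0.303, 0.603, 0.227] pointing down, gripper open.
Joint ranges: [-3.07, 3.07], [-1.43, 2.12], [-1.02, 1.25], [-3.03, 1.67], [-3.05, -0], [-3.03, 3.03]. Speed limits (rad/s): [2.39, 2.39, 3.01, 3.14, 3.14, 3.14].

INTERFACE

Orientations are given as a unit quaternion [x, y, z, w].
In Python, from cell import ctrl gives the robot as it stands.
- The arm moves only by the tool servo_tool, never from a script. Its arguments are lists of equal length, an entry for each row: "linear": the shift along the world's x, y, z in cm, a list of three; "twist": the turn about the world's z in rad. A call has 1 to 8 rows; each row shifts and turns the commanded pose from where the row before left it; what a row does not reach is not made up. A row lasts 1/12 s, in which the tool goes at most 41.7 mm and 7.16 degrees, less where a joint would pass 70% of its speed; a pose out of reach is approached as far as the arm can. A call is refused whole if a number of a shift passes 4.17 or a number of a turn 0.125, either way. A call with a gripper value outside its range is refused whole. "claw" is the opening, from 0 (shut) to 1 (fully open), set as the call begins (left out, the last holds). The fingers move at their own pace and stop on an object; "newtons" is the grip in N (left out, the last holds). Time passes only in rows, so rows that do not move let the fingers close. It gives the time, the measured TCP pose, the force and the opening at its end, in the units of the state.
- ctrl.get_obs(): the state, without advancing time (a new reading comes with each control period).
- ctrl.camera(name): name is "side" or "top" or "wrist"; returns (picture, depth): 384x512x3 uint8, red, green, blue; 384x512 float32, m along the optical axis (not along the pixel's ray), 0 where there is no reading.
- ctrl.camera_info(name): a dict with "mtx" (3x3 intrinsics, pixels), "world_from_camera" (4x4, takes a point from camera to world coordinates). Camera axes: x right, y down, z forward; pixel columns grow to the right and rows downward; lengths in m; the calibration is good to about 2 mm. The wrist camera is an equidistant fisheye: a pixel r from the principal point sees the ray r / f radians off the axis. A picture is of the moment at which its call begins: read the wrist's pose just before it. camera_info takes no time and is no camera call; for the wrist camera it gives the pose at the moment of the call.
- ctrl.close_job(): hands the job in, once; it reports no verdict.
The state is a dict: "t": time; "joint_pos": joint angles; "qd": joint speeds; "joint_torque": joint torques, N m; "eef_pos": TCP position; "orientation": TCP orientation; "wrist_force": force on the tool from outside, world axes, zero at the start; "wrist_torque": the same for the moment, N m; "width": opening from 0.0 (shut) to 1.0 (fully open).
Only numpy, scipy, OpenCV 4.12 (cv2) and the standard library are available. Lean on these libraries where they do the work, as an engineer would, in place of code of your own. Each camera call takes 0.05 s, during which the arm holds its last target. There are 200 camera calls.

## Working session

There is one attempt and no reset: what is moved stays moved. The work goes in short steps, Python scripts to look and compute and a tool call to move; the robot and the scene stay as the last step left them, time stands still between calls to the robot, and variables do not carry over. Pictures are saved under pics/ and viewed, about 8 in all and at most 12, crops included, and the job is handed in when it is done.

Besides the shell and the picture viewer there is one more tool, called after "Request:" by a JSON object that holds its "api" and its "payload". servo_tool: Moves the arm, as the interface text tells. Its arguments: {"type":"object","properties":{"linear":{"type":"array"},"twist":{"type":"array"},"claw":{"type":"number"},"newtons":{"type":"number"}},"required":["linear","twist"]}

```bash
mkdir -p pics
cat > h.py <<'E'
import numpy as np, cv2
from cell import ctrl
def snap(n):
    info=ctrl.camera_info(n); p,d=ctrl.camera(n); return p,d,info
def ray(info,u,v,fish=False):
    K=info["mtx"];T=np.array(info["world_from_camera"])
    x=(u-K[0][2])/K[0][0];y=(v-K[1][2])/K[1][1]
    if fish:
        r=np.hypot(x,y);s=np.sin(r)/r if r>1e-9 else 1;d=np.array([x*s,y*s,np.cos(r)])
    else: d=np.array([x,y,1.])
    return T[:3,3],T[:3,:3]@d
def onz(info,u,v,z,fish=False):
    o,d=ray(info,u,v,fish);return o+d*(z-o[2])/d[2]
def save(p,n): cv2.imwrite("pics/"+n,cv2.cvtColor(p,cv2.COLOR_RGB2BGR))
E
python3 - <<'E'
from h import *
for n in("top","side"):
    p,d,i=snap(n); save(p,n+"0.png"); np.savez(n+"0.npz",p=p,d=d,K=i["mtx"],T=i["world_from_camera"])
    print(n,np.round(i["world_from_camera"],3).tolist())
print(ctrl.get_obs())
E
```

```text
top [[0.033, -0.976, 0.215, 0.353], [-0.999, -0.032, 0.011, -0.052], [-0.004, -0.215, -0.977, 1.191], [0.0, 0.0, 0.0, 1.0]]
side [[-0.866, -0.366, 0.342, 0.229], [-0.501, 0.642, -0.581, 0.518], [-0.007, -0.674, -0.738, 0.8], [0.0, 0.0, 0.0, 1.0]]
{'t': 0.1, 'joint_pos': array([ 1.39410712e+00,  3.59340963e-01,  1.11538847e-02, -3.51036671e-04,
       -1.22413827e+00, -2.88064950e-01]), 'qd': array([-0.00189391, -0.0014312 ,  0.00206646, -0.00047083,  0.00122099,
        0.0001827 ]), 'joint_torque': array([-1.32671536e-03, -5.84167349e+01,  2.93748307e+01,  7.01542631e+00,
        1.01389736e-02, -5.25039673e-05]), 'eef_pos': array([0.30236875, 0.60297672, 0.2256936 ]), 'orientation': array([ 9.73107663e-01, -2.30349442e-01, -1.22223797e-04,  7.72513128e-04]), 'wrist_force': array([-0.13656941,  0.83847339,  0.65335082]), 'wrist_torque': array([ 0.01478886,  0.02332032, -0.01856618]), 'width': 1.0027808057110712}
```

View pics/top0.png

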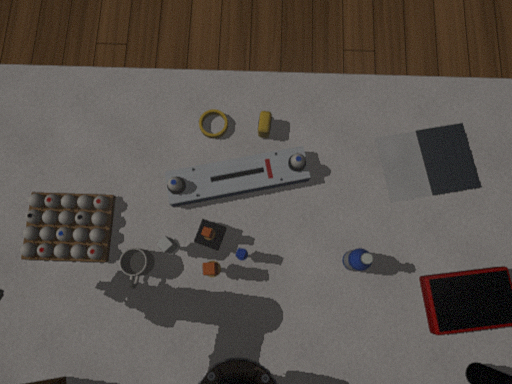

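View pics/side0.png

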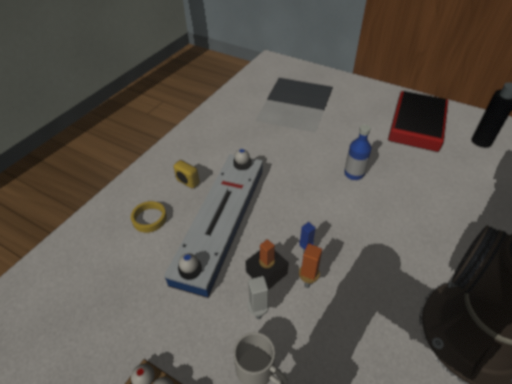

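Look-alikes in the top view are an orange pin in the black stand (208,233), a larger orange one standing free (211,268), a blue one (242,254) and a white one (168,243). I choose the smaller orange one in the stand. The jig runs from (175,187) to (298,160), with its red stripe at (269,168).

```bash
cat > m.py <<'E'
from h import *
out=[]
for n in("top","side"):
    z=np.load(n+"0.npz");p=z["p"];d=z["d"];i={"mtx":z["K"],"world_from_camera":z["T"]}
    hsv=cv2.cvtColor(p,cv2.COLOR_RGB2HSV)
    def blobs(m,name,h,mn=12):
        k,l,s,c=cv2.connectedComponentsWithStats(m.astype(np.uint8))
        for j in range(1,k):
            if s[j,4]>=mn:
                q=l==j; vs,us=np.nonzero(q); P=[]
                T=i["world_from_camera"];K=i["mtx"]
                dd=d[q];X=np.c_[(us-K[0,2])/K[0,0]*dd,(vs-K[1,2])/K[1,1]*dd,dd]@T[:3,:3].T+T[:3,3]
                X=X[dd>0]; w=X[X[:,2]>X[:,2].max()-.012]
                print(n,name,s[j].tolist(),np.round(c[j],1),"onz",np.round(onz(i,*c[j],h)[:2],4),"top pts",np.round(np.median(w,0),4),"size",np.round(w.max(0)-w.min(0),3),np.round(cv2.minAreaRect((w[:,:2]*1000).astype(np.float32))[2],1))
    H,S,V=[hsv[...,k].astype(int) for k in range(3)]
    reg=np.zeros(H.shape,bool)
    if n=="top": reg[140:300,150:320]=1
    else: reg[140:340,160:340]=1
    blobs((H>=5)&(H<=16)&(S>120)&(V>60)&reg,"orange",.116,20)
    blobs(((H<4)|(H>174))&(S>130)&reg,"red",.05,10)
    blobs((H>=105)&(H<=125)&(S>110)&reg,"blue",.08)
    if n=="top":
        m=((V<60)&reg)[:,:].copy(); m[:, :205]=0;m[:,270:]=0;m[195:]=0
        blobs(m,"slot",.05)
        vs,us=np.nonzero(m)
        r=cv2.minAreaRect(np.c_[us,vs].astype(np.float32));b=cv2.boxPoints(r);print(np.round(b,1).tolist(),[np.round(onz(i,*q,.05)[:2],4).tolist() for q in b])
        c=cv2.resize(p[145:285,155:320],None,fx=4.8,fy=4,interpolation=cv2.INTER_CUBIC)
        c=np.clip(c.astype(float)*1.4,0,255).astype(np.uint8);save(c,"crop0.png")
E
python3 m.py
```

```text
top orange [201, 226, 11, 14, 88] [206.  231.5] onz [0.4588 0.0979] top pts [0.4576 0.0976 0.1165] size [0.027 0.027 0.008] 70.0
top orange [203, 262, 12, 13, 150] [208.7 268.2] onz [0.3624 0.0848] top pts [0.3623 0.0812 0.1428] size [0.031 0.03  0.012] 3.1
top red [266, 159, 7, 19, 63] [268.6 168.6] onz [ 0.6574 -0.067 ] top pts [ 0.656  -0.0677  0.0515] size [0.056 0.019 0.01 ] 13.3
top blue [296, 156, 5, 5, 17] [298.2 158.2] onz [ 0.6833 -0.1516] top pts [ 0.6781 -0.1492  0.1007] size [0.013 0.011 0.008] 50.2
top blue [171, 180, 5, 4, 15] [173.1 181.5] onz [0.6022 0.2059] top pts [0.597  0.2019 0.0983] size [0.01  0.011 0.008] 47.3
top blue [236, 249, 11, 11, 86] [240.7 253.6] onz [0.4049 0.0035] top pts [0.405  0.0035 0.1069] size [0.024 0.024 0.009] 66.2
top slot [211, 168, 53, 14, 228] [236.8 174.2] onz [0.6373 0.0265] top pts [0.6453 0.022  0.045 ] size [0.034 0.152 0.012] 11.6
top slot [224, 186, 46, 9, 135] [249.3 190.7] onz [ 0.5887 -0.0123] top pts [0.5911 0.002  0.0437] size [0.029 0.131 0.012] 13.1
[[210.39999389648438, 177.0], [265.29998779296875, 166.60000610351562], [
[... 230 characters left out ...]
ts [0.4556 0.1016 0.1155] size [0.025 0.025 0.012] 74.7
side orange [300, 244, 22, 36, 527] [310.4 262. ] onz [0.3578 0.092 ] top pts [0.359  0.0858 0.1418] size [0.031 0.031 0.012] 4.5
side red [223, 182, 19, 5, 28] [231.5 184.1] onz [ 0.6572 -0.0663] top pts [ 0.6574 -0.0659  0.0505] size [0.051 0.014 0.005] 12.4
side blue [300, 223, 14, 25, 226] [306.5 234.5] onz [0.4036 0.0069] top pts [0.4023 0.0081 0.1053] size [0.023 0.023 0.012] 67.8
side blue [184, 255, 6, 4, 20] [187.  256.6] onz [0.6056 0.1915] top pts [0.595  0.2009 0.0998] size [0.011 0.011 0.006] 36.2
side blue [168, 280, 40, 16, 199] [187.8 287.9] onz [0.5577 0.2518] top pts [0.5869 0.2294 0.0258] size [0.091 0.023 0.012] 13.8
```

View pics/crop0.png

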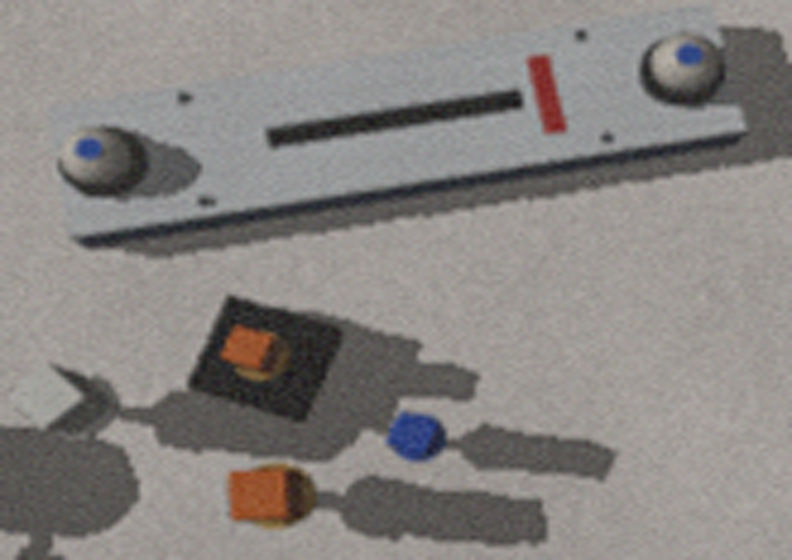

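The crop shows the smaller orange handle on the black stand, with its top at 116 mm as it should be. The larger, free-standing orange one reaches 143 mm, so the choice holds. Now I move over the pin.

Request:
{"api": "servo_tool", "payload": {"linear": [[1.1,-3.6,0],[1.1,-3.6,0],[1.1,-3.6,0],[1.1,-3.6,0],[1.1,-3.6,0],[1.1,-3.6,0],[1.1,-3.6,0],[1.1,-3.6,0]], "twist": [0.015,0.015,0.015,0.015,0.015,0.015,0.015,0.015]}}

```text
t: 0.77
eef_pos: [0.3905, 0.3134, 0.2264]
orientation: [0.985, -0.171, -0.0, 0.0]
wrist_force: [0.7, 0.3, 0.2]
width: 0.997
```

Request:
{"api": "servo_tool", "payload": {"linear": [[1.1,-3.6,0],[1.1,-3.6,0],[1.1,-3.6,0],[1.1,-3.6,0],[1.1,-3.6,0],[1.0,-3.5,0],[0,0,0],[0,0,0]], "twist": [0,0,0,0,0,0,0,0]}}

```text
t: 1.43
eef_pos: [0.4556, 0.0985, 0.2264]
orientation: [0.985, -0.173, -0.0, 0.0]
wrist_force: [-0.4, 0.5, 0.1]
width: 0.996
```

```bash
cat > w.py <<'E'
from h import *
import sys
n=sys.argv[1]
o=ctrl.get_obs();p,d,i=snap("wrist");save(p,n+".png")
np.savez(n+".npz",p=p,d=d,K=i["mtx"],T=i["world_from_camera"])
print(o["eef_pos"],o["orientation"],np.round(i["mtx"],1).tolist(),np.round(i["world_from_camera"],3).tolist())
E
python3 w.py w1
```

```text
[0.45562346 0.09845504 0.22635891] [ 9.84835408e-01 -1.73491135e-01 -1.91856081e-04  9.65367004e-05] [[297.3, 0.0, 253.5], [0.0, 297.3, 189.9], [0.0, 0.0, 1.0]] [[-0.342, -0.908, -0.241, 0.52], [-0.94, 0.331, 0.087, 0.075], [0.0, 0.257, -0.966, 0.386], [0.0, 0.0, 0.0, 1.0]]
```

View pics/w1.png

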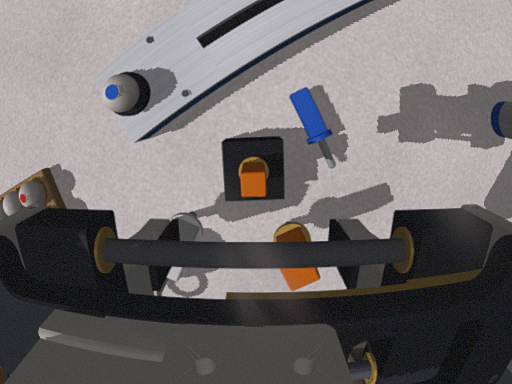

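The wrist view shows the pin in its stand at (253,180) and the jig upper left. The blue look-alike now seems to be lying at (312,115), so I'll check that with the top camera.

Run:
```python
from h import *
p,d,i=snap("side");save(cv2.resize(p[150:370,150:370],None,fx=2.7,fy=2.7,interpolation=cv2.INTER_CUBIC),"side1.png")
z=np.load("w1.npz");p=z["p"];i={"mtx":z["K"],"world_from_camera":z["T"]}
hsv=cv2.cvtColor(p,cv2.COLOR_RGB2HSV);H,S,V=[hsv[...,k].astype(int) for k in range(3)]
m=((H>=3)&(H<=13)&(S>180)&(V>150)).astype(np.uint8);m[:,:230]=0;m[:,272:]=0;m[200:]=0;m[:150]=0
b=cv2.boxPoints(cv2.minAreaRect(np.argwhere(m)[:,::-1].astype(np.float32)))
print(b.tolist(),m.sum()); P=np.array([onz(i,*q,.116,True)[:2] for q in b]);print(P.round(4).tolist(),P.mean(0))
# stand top
m=((V<60)).astype(np.uint8);m[:,:215]=0;m[:,290:]=0;m[203:]=0;m[:130]=0
c=max(cv2.findContours(m,0,2)[0],key=cv2.contourArea);b=cv2.boxPoints(cv2.minAreaRect(c))
P=np.array([onz(i,*q,.05,True)[:2] for q in b]);print(b.tolist(),P.round(4).tolist(),P.mean(0).round(4),np.linalg.norm(np.diff(P,axis=0),axis=1),np.degrees(np.arctan2(*(P[1]-P[0])[::-1])),np.degrees(np.arctan2(*(P[2]-P[1])[::-1])))
```

```text
[[241.0, 173.0], [264.0, 173.0], [264.0, 195.0], [241.0, 195.0]] 374
[[0.4719, 0.1042], [0.4647, 0.0842], [0.4447, 0.0913], [0.4521, 0.1117]] [0.4583574  0.09784406]
[[221.77056884765625, 138.41146850585938], [281.9201965332031, 135.40399169921875], [285.0573425292969, 198.14712524414062], [224.90771484375, 201.15460205078125]] [[0.5052, 0.118], [0.4851, 0.0529], [0.4141, 0.0733], [0.4349, 0.1414]] [0.4598 0.0964] [0.06806165 0.07391615 0.07121722] -107.14876735876626 164.03248730710538
```

View pics/side1.png

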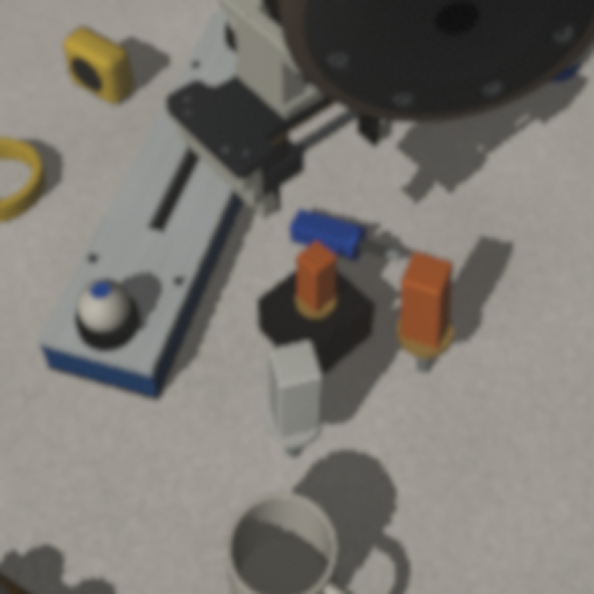

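The blue look-alike had been balanced on its nose and fell over by itself. It is lying clear. The white one stands close to where the left finger will go, so I'll narrow the jaws and check its position and height.

Run:
```python
from h import *
for n in("top0","side0"):
    z=np.load(n+".npz");d=z["d"];K=z["K"];T=z["T"]
    v,u=np.mgrid[0:384,0:512];X=np.stack([(u-K[0,2])/K[0,0]*d,(v-K[1,2])/K[1,1]*d,d],-1)@T[:3,:3].T+T[:3,3]
    X=X[(d>0)].reshape(-1,3);q=X[(X[:,0]>.38)&(X[:,0]<.5)&(X[:,1]>.135)&(X[:,1]<.24)&(X[:,2]>.06)]
    print(n,len(q),q.min(0).round(3),q.max(0).round(3))
```

```text
top0 279 [0.398 0.181 0.06 ] [0.443 0.221 0.147]
side0 675 [0.398 0.182 0.06 ] [0.443 0.224 0.146]
```

Request:
{"api": "servo_tool", "payload": {"linear": [[0.25,-0.05,-1.0],[0,0,-1.0],[0,0,0],[0,0,0]], "twist": [0,0,0,0], "claw": 0.55, "newtons": 20}}

```text
t: 1.87
eef_pos: [0.4574, 0.1002, 0.2054]
orientation: [0.985, -0.171, -0.001, 0.001]
wrist_force: [0.0, 0.2, -0.1]
width: 0.756
```

Request:
{"api": "servo_tool", "payload": {"linear": [[0,0,-2],[0,0,-2],[0,0,-1],[0,0,-1],[0,0,-0.5],[0,0,0],[0,0,0],[0,0,0]], "twist": [0,0,0,0,0,0,0,0]}}

```text
t: 2.53
eef_pos: [0.4586, 0.1001, 0.1423]
orientation: [0.985, -0.171, 0.001, -0.0]
wrist_force: [-0.7, 0.3, 0.0]
width: 0.546
```

Run:
```python
from h import *
o=ctrl.get_obs();p,d,i=snap("wrist");save(p[100:330,100:430],"w2.png");print(o["eef_pos"],o["orientation"],o["width"])
hsv=cv2.cvtColor(p,cv2.COLOR_RGB2HSV);H,S,V=[hsv[...,k].astype(int) for k in range(3)]
m=((H>=3)&(H<=13)&(S>180)&(V>150)).astype(np.uint8)
k,l,s,c=cv2.connectedComponentsWithStats(m)
for j in range(1,k):
    if s[j,4]>60: print(s[j],c[j],onz(i,*c[j],.116,True).round(4))
```

```text
[0.45861198 0.10014748 0.14232378] [ 9.85193814e-01 -1.71443227e-01  5.06129031e-04 -3.35271747e-04] 0.5464293668696706
[239 222  25   9 149] [250.70469799 226.45637584] [0.4536 0.1035 0.116 ]
[206 268  64  25 959] [243.18039625 277.97288843] [0.4173 0.1224 0.116 ]
```

View pics/w2.png

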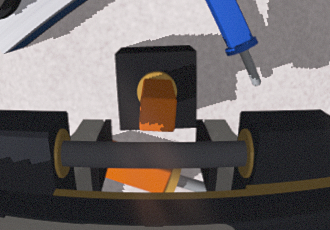

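The wrist view shows the pin centred between the fingers. The big orange look-alike has now toppled as well, so I'll check that nothing stands in the fingers' way.

Run:
```python
from h import *
p,d,i=snap("side");save(cv2.resize(p[150:370,150:370],None,fx=2.7,fy=2.7,interpolation=cv2.INTER_CUBIC),"side2.png")
```

```text
(no output)
```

View pics/side2.png

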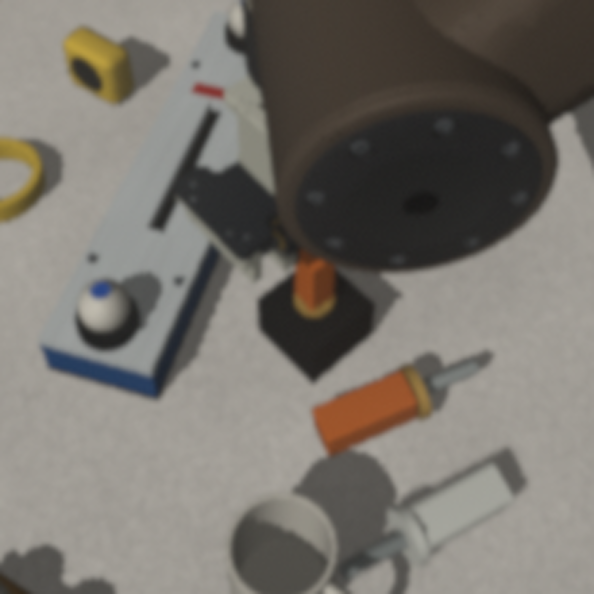

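All three look-alikes are lying flat and clear, so I go down and grip.

Request:
{"api": "servo_tool", "payload": {"linear": [[0,-0.2,-1.0],[0,0,-1.5],[0,0,-1.5],[0,0,-1.5],[0,0,-1.0],[0,0,-0.5],[0,0,0],[0,0,0]], "twist": [0,0,0,0,0,0,0,0]}}

```text
t: 3.3
eef_pos: [0.4584, 0.098, 0.072]
orientation: [0.985, -0.171, 0.0, -0.0]
wrist_force: [0.0, 0.2, 0.3]
width: 0.552
```

Request:
{"api": "servo_tool", "payload": {"linear": [[0,0,0],[0,0,0],[0,0,0],[0,0,0],[0,0,0],[0,0,0],[0,0,0],[0,0,0]], "twist": [0,0,0,0,0,0,0,0], "claw": 0, "newtons": 20}}

```text
t: 3.97
eef_pos: [0.4583, 0.098, 0.0719]
orientation: [0.985, -0.171, 0.0, -0.0]
wrist_force: [-2.1, -0.6, 6.0]
width: 0.283
```

Request:
{"api": "servo_tool", "payload": {"linear": [[0,0,0.5],[0,0,1],[0,0,2],[0,0,2],[0,0,2],[0,0,2],[0,0,1],[0,0,0]], "twist": [0,0,0,0,0,0,0,0]}}

```text
t: 4.63
eef_pos: [0.4591, 0.0984, 0.1786]
orientation: [0.985, -0.171, 0.001, -0.001]
wrist_force: [-0.2, 0.2, -1.9]
width: 0.275
```

```bash
cat > slot.py <<'E'
from h import *
import sys
def fit(p,i,fish,reg,h=.05):
    hsv=cv2.cvtColor(p,cv2.COLOR_RGB2HSV);H,S,V=[hsv[...,k].astype(int) for k in range(3)]
    m=(V<70).astype(np.uint8)*reg
    k,l,s,c=cv2.connectedComponentsWithStats(m)
    best=None
    for j in range(1,k):
        if s[j,4]<60: continue
        ct=cv2.findContours((l==j).astype(np.uint8),0,cv2.CHAIN_APPROX_NONE)[0][0][:,0]
        P=np.array([onz(i,*q,h,fish)[:2] for q in ct]);r=cv2.minAreaRect((P*1000).astype(np.float32))
        a,b=sorted(r[1]);print("cand",s[j].tolist(),np.round(r[0],1),np.round((b,a),1),round(r[2],1),np.round(cv2.boxPoints(r),1).tolist())
E
python3 - <<'E'
from slot import *
z=np.load("top0.npz");i={"mtx":z["K"],"world_from_camera":z["T"]}
reg=np.zeros((384,512),np.uint8);reg[160:186,205:268]=1
fit(z["p"],i,False,reg)
p,d,i=snap("side");reg[:]=0;reg[180:245,195:240]=1
z=np.load("side0.npz");i={"mtx":z["K"],"world_from_camera":z["T"]}
fit(z["p"],i,False,reg)
print(ctrl.get_obs()["wrist_force"],ctrl.get_obs()["eef_pos"])
E
```

```text
cand [211, 168, 53, 14, 253] [637.8  26.2] [157.3  14.4] 13.0 [[613.0999755859375, 101.19999694824219], [648.4000244140625, -52.099998474121094], [662.5, -48.79999923706055], [627.0999755859375, 104.5]]
cand [206, 191, 25, 44, 229] [633.3  30.6] [146.8  12.2] 12.7 [[611.0999755859375, 100.9000015258789], [643.5, -42.400001525878906], [655.4000244140625, -39.70000076293945], [623.0, 103.5999984741211]]
cand [226, 214, 14, 31, 197] [564.4  55.7] [95.  21.7] 13.5 [[542.7999877929688, 99.4000015258789], [565.0, 7.0], [586.0999755859375, 12.100000381469727], [563.9000244140625, 104.4000015258789]]
[ 0.03305851  0.03303096 -3.14737407] [0.45824346 0.09811926 0.17692077]
```

Request:
{"api": "servo_tool", "payload": {"linear": [[2.4,-1.75,0],[2.4,-1.75,0],[2.4,-1.75,0],[2.4,-1.75,0],[2.4,-1.75,0],[2.5,-1.75,0],[2.5,-1.75,0],[2.5,-1.95,0]], "twist": [0.071,0.071,0.071,0.071,0.071,0.072,0.072,0.072]}}

```text
t: 5.35
eef_pos: [0.6532, -0.045, 0.1738]
orientation: [0.993, 0.115, -0.002, -0.0]
wrist_force: [-0.2, 0.8, -2.7]
width: 0.277
```

Request:
{"api": "servo_tool", "payload": {"linear": [[0,0,-0.7],[0,0,-1],[0,0,-1],[0,0,0],[0,0,0],[0,0,0]], "twist": [0,0,0,0,0,0]}}

```text
t: 5.85
eef_pos: [0.6527, -0.0435, 0.1497]
orientation: [0.994, 0.113, -0.0, 0.0]
wrist_force: [-0.1, 0.1, -2.8]
width: 0.269
```

```bash
python3 w.py w3
python3 - <<'E'
from h import *
p=cv2.imread("pics/w3.png");cv2.imwrite("pics/w3c.png",cv2.resize(p[:330],None,fx=1.5,fy=1.5,interpolation=cv2.INTER_CUBIC))
E
```

```text
[ 0.65272931 -0.04354655  0.14974655] [ 9.93557971e-01  1.13324965e-01 -6.61735484e-06  1.00037829e-04] [[297.3, 0.0, 253.5], [0.0, 297.3, 189.9], [0.0, 0.0, 1.0]] [[0.225, -0.942, -0.25, 0.719], [-0.974, -0.217, -0.057, -0.029], [-0.0, 0.256, -0.967, 0.309], [0.0, 0.0, 0.0, 1.0]]
```

View pics/w3c.png

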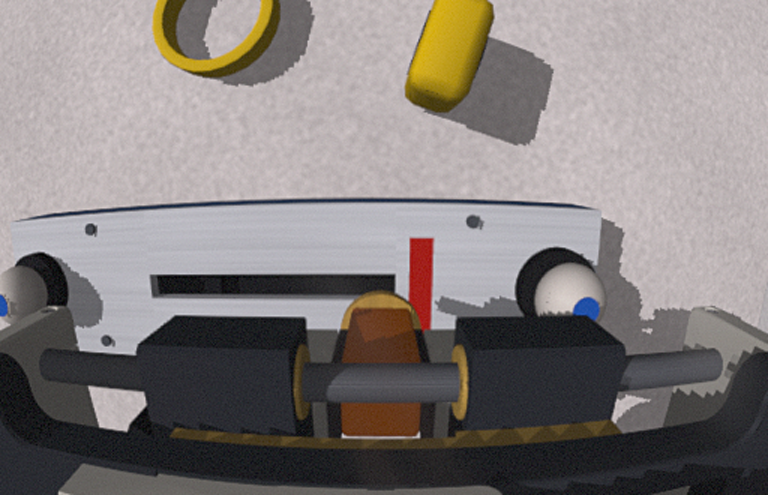

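The wrist view shows the slot at crop (152–395, 275–298) and the red stripe at x≈421. A slightly darker patch at x≈220–238 could be the notch. I'll measure both.

Run:
```python
from slot import *
z=np.load("w3.npz");p=z["p"];i={"mtx":z["K"],"world_from_camera":z["T"]}
reg=np.zeros((384,512),np.uint8);reg[176:204,95:270]=1
fit(p,i,True,reg)
hsv=cv2.cvtColor(p,cv2.COLOR_RGB2HSV)
for v in(188,190,192): print(v,hsv[v,98:268,2].reshape(-1,5).mean(1).round().astype(int).tolist())
c=np.array([.6375,.0265]);
for u in(145,147,152,158,160):
    q=onz(i,u,190,.022,True)[:2]-c; print(u,"jig y mm",(q@[-.225,.974]*1000).round(1),"lat",(q@[.974,.225]*1000).round(1))
```

```text
cand [101, 183, 162, 14, 2045] [637.   25.8] [158.3  12.4] 12.8 [[613.5, 101.5999984741211], [648.5, -52.79999923706055], [660.5999755859375, -50.099998474121094], [625.5, 104.30000305175781]]
188 [131, 49, 21, 28, 24, 25, 28, 24, 34, 32, 23, 23, 35, 35, 36, 35, 33, 36, 35, 39, 40, 41, 43, 46, 49, 47, 48, 42, 41, 37, 36, 34, 36, 178]
190 [137, 46, 23, 29, 23, 23, 25, 30, 32, 36, 20, 27, 33, 34, 36, 35, 34, 34, 39, 39, 39, 43, 41, 48, 48, 46, 47, 42, 39, 39, 40, 38, 37, 177]
192 [138, 50, 26, 27, 23, 26, 26, 28, 35, 34, 25, 22, 35, 35, 36, 35, 36, 35, 35, 36, 38, 38, 44, 45, 45, 48, 47, 46, 42, 39, 39, 35, 35, 179]
145 jig y mm 41.4 lat -8.7
147 jig y mm 39.1 lat -8.7
152 jig y mm 33.4 lat -8.7
158 jig y mm 26.7 lat -8.7
160 jig y mm 24.5 lat -8.7
```

Request:
{"api": "servo_tool", "payload": {"linear": [[0.05,-0.05,-1],[0,0,-1],[0,0,-0.8],[0,0,-0.5],[0,0,-0.4],[0,0,-0.4],[0,0,0],[0,0,0]], "twist": [0,0,0,0,0,0,0,0]}}

```text
t: 6.57
eef_pos: [0.6536, -0.0447, 0.1084]
orientation: [0.994, 0.113, -0.0, 0.0]
wrist_force: [-0.6, 0.2, -1.9]
width: 0.273
```

Request:
{"api": "servo_tool", "payload": {"linear": [[0,0,-0.5],[0,0,-0.5],[0,0,-0.4],[0,0,-0.3],[0,0,-0.2],[0,0,0],[0,0,0],[0,0,0]], "twist": [0,0,0,0,0,0,0,0]}}

```text
t: 7.23
eef_pos: [0.6538, -0.0446, 0.0897]
orientation: [0.994, 0.113, 0.0, 0.0]
wrist_force: [0.5, 0.1, -2.0]
width: 0.276
```

The nose is inside the slot with no side force. Next comes a gentle touch-down.

Request:
{"api": "servo_tool", "payload": {"linear": [[0,0,-0.2],[0,0,-0.1],[0,0,-0.1],[0,0,-0.1],[0,0,0],[0,0,0],[0,0,0]], "twist": [0,0,0,0,0,0,0]}}

```text
t: 7.82
eef_pos: [0.6536, -0.0446, 0.0846]
orientation: [0.994, 0.113, 0.0, 0.0]
wrist_force: [0.4, -0.5, -2.4]
width: 0.274
```

Request:
{"api": "servo_tool", "payload": {"linear": [[0,0,-0.1],[0,0,0],[0,0,0],[0,0,0]], "twist": [0,0,0,0]}}

```text
t: 8.15
eef_pos: [0.6537, -0.0446, 0.0837]
orientation: [0.994, 0.113, 0.0, 0.0]
wrist_force: [-0.3, 0.3, -0.4]
width: 0.274
```

Request:
{"api": "servo_tool", "payload": {"linear": [[0,0,-0.1],[0,0,0],[0,0,0],[0,0,0]], "twist": [0,0,0,0]}}

```text
t: 8.48
eef_pos: [0.6538, -0.0447, 0.0829]
orientation: [0.994, 0.113, 0.0, 0.0]
wrist_force: [-0.2, -0.3, 3.5]
width: 0.274
```

Contact is at about TCP z 0.0838, with about 6 N of press now. I drag the first 24 mm, where the notch can't be, then take short steps.

Request:
{"api": "servo_tool", "payload": {"linear": [[0,0,-0.05],[-0.07,0.29,0],[-0.07,0.29,0],[-0.07,0.29,0],[-0.06,0.29,0],[-0.07,0.29,0],[0,0,0],[0,0,0]], "twist": [0,0,0,0,0,0,0,0]}}

```text
t: 9.15
eef_pos: [0.6503, -0.0296, 0.0823]
orientation: [0.994, 0.113, 0.0, -0.0]
wrist_force: [-0.4, -2.5, 5.4]
width: 0.272
```

Request:
{"api": "servo_tool", "payload": {"linear": [[-0.06,0.25,0],[-0.05,0.25,0],[-0.05,0.25,0],[-0.05,0.2,0],[0,0,0],[0,0,0]], "twist": [0,0,0,0,0,0]}}

```text
t: 9.65
eef_pos: [0.6482, -0.0202, 0.0824]
orientation: [0.994, 0.113, 0.0, 0.0]
wrist_force: [0.1, -2.4, 5.3]
width: 0.274
```

Friction is steady at about −2.4 N with Fz about 5.4 N. At jig y ≈ −47.5 mm I start the search steps.

Request:
{"api": "servo_tool", "payload": {"linear": [[-0.06,0.24,0],[-0.06,0.25,0],[0,0,0],[0,0,0]], "twist": [0,0,0,0]}}

```text
t: 9.98
eef_pos: [0.647, -0.0153, 0.0823]
orientation: [0.994, 0.113, 0.0, -0.0]
wrist_force: [0.5, -2.1, 5.1]
width: 0.274
```

Request:
{"api": "servo_tool", "payload": {"linear": [[-0.06,0.24,0],[-0.06,0.25,0],[0,0,0],[0,0,0]], "twist": [0,0,0,0]}}

```text
t: 10.32
eef_pos: [0.6459, -0.0103, 0.0824]
orientation: [0.994, 0.113, 0.0, -0.0]
wrist_force: [0.5, -3.3, 4.2]
width: 0.27
```

Request:
{"api": "servo_tool", "payload": {"linear": [[-0.06,0.24,0],[-0.06,0.25,0],[0,0,0],[0,0,0]], "twist": [0,0,0,0]}}

```text
t: 10.65
eef_pos: [0.6448, -0.0054, 0.0824]
orientation: [0.994, 0.113, 0.0, -0.0]
wrist_force: [0.4, -2.4, 4.6]
width: 0.273
```

Request:
{"api": "servo_tool", "payload": {"linear": [[-0.06,0.24,0],[-0.06,0.25,0],[0,0,0],[0,0,0]], "twist": [0,0,0,0]}}

```text
t: 10.98
eef_pos: [0.6436, -0.0005, 0.0824]
orientation: [0.994, 0.113, 0.0, -0.0]
wrist_force: [-0.2, -2.9, 5.2]
width: 0.27
```

Request:
{"api": "servo_tool", "payload": {"linear": [[-0.06,0.24,0],[-0.05,0.25,0],[0,0,0],[0,0,0]], "twist": [0,0,0,0]}}

```text
t: 11.32
eef_pos: [0.6424, 0.0044, 0.0824]
orientation: [0.994, 0.113, 0.0, -0.0]
wrist_force: [0.5, -2.9, 5.8]
width: 0.271
```

Request:
{"api": "servo_tool", "payload": {"linear": [[-0.06,0.24,0],[-0.06,0.25,0],[0,0,0],[0,0,0]], "twist": [0,0,0,0]}}

```text
t: 11.65
eef_pos: [0.6412, 0.0093, 0.0824]
orientation: [0.994, 0.113, 0.0, -0.0]
wrist_force: [0.0, -3.3, 4.8]
width: 0.274
```

Request:
{"api": "servo_tool", "payload": {"linear": [[-0.06,0.24,0],[-0.06,0.25,0],[0,0,0],[0,0,0]], "twist": [0,0,0,0]}}

```text
t: 11.98
eef_pos: [0.64, 0.0142, 0.0824]
orientation: [0.994, 0.113, 0.0, -0.0]
wrist_force: [1.0, -2.7, 4.8]
width: 0.269
```

Request:
{"api": "servo_tool", "payload": {"linear": [[-0.06,0.24,0],[-0.05,0.25,0],[0,0,0],[0,0,0]], "twist": [0,0,0,0]}}

```text
t: 12.32
eef_pos: [0.6389, 0.0191, 0.0824]
orientation: [0.994, 0.113, 0.0, -0.0]
wrist_force: [-0.7, -2.0, 4.7]
width: 0.274
```

Request:
{"api": "servo_tool", "payload": {"linear": [[-0.06,0.24,0],[-0.05,0.25,0],[0,0,0],[0,0,0]], "twist": [0,0,0,0]}}

```text
t: 12.65
eef_pos: [0.6378, 0.024, 0.0824]
orientation: [0.994, 0.113, 0.0, -0.0]
wrist_force: [0.3, -2.3, 5.6]
width: 0.271
```

Request:
{"api": "servo_tool", "payload": {"linear": [[-0.06,0.24,0],[-0.06,0.25,0],[0,0,0],[0,0,0]], "twist": [0,0,0,0]}}

```text
t: 12.98
eef_pos: [0.6365, 0.0289, 0.0823]
orientation: [0.994, 0.113, 0.0, -0.0]
wrist_force: [0.1, -2.5, 6.2]
width: 0.271
```

Request:
{"api": "servo_tool", "payload": {"linear": [[-0.06,0.24,0],[-0.06,0.25,0],[0,0,0],[0,0,0]], "twist": [0,0,0,0]}}

```text
t: 13.32
eef_pos: [0.6354, 0.0338, 0.0824]
orientation: [0.994, 0.113, 0.0, -0.0]
wrist_force: [0.8, -2.2, 5.1]
width: 0.276
```

Request:
{"api": "servo_tool", "payload": {"linear": [[-0.06,0.24,0],[-0.05,0.25,0],[0,0,0],[0,0,0]], "twist": [0,0,0,0]}}

```text
t: 13.65
eef_pos: [0.6342, 0.0387, 0.0824]
orientation: [0.994, 0.113, 0.0, -0.0]
wrist_force: [1.0, -3.3, 5.3]
width: 0.272
```

Request:
{"api": "servo_tool", "payload": {"linear": [[-0.06,0.24,0],[-0.06,0.25,0],[0,0,0],[0,0,0]], "twist": [0,0,0,0]}}

```text
t: 13.98
eef_pos: [0.633, 0.0436, 0.0823]
orientation: [0.994, 0.113, 0.0, -0.0]
wrist_force: [0.3, -2.6, 5.6]
width: 0.269
```

Request:
{"api": "servo_tool", "payload": {"linear": [[-0.06,0.24,0],[-0.06,0.25,0],[0,0,0],[0,0,0]], "twist": [0,0,0,0]}}

```text
t: 14.32
eef_pos: [0.6318, 0.0485, 0.0823]
orientation: [0.994, 0.113, 0.0, -0.0]
wrist_force: [0.6, -2.4, 6.0]
width: 0.277
```

Request:
{"api": "servo_tool", "payload": {"linear": [[-0.06,0.24,0],[-0.05,0.25,0],[0,0,0],[0,0,0]], "twist": [0,0,0,0]}}

```text
t: 14.65
eef_pos: [0.63, 0.054, 0.0813]
orientation: [0.994, 0.113, -0.0, -0.001]
wrist_force: [0.3, 3.6, -0.9]
width: 0.271
```

There is the drop: z fell, Fz collapsed, and a small +y push comes from the near edge. I ease about 1 mm further and read again.

Request:
{"api": "servo_tool", "payload": {"linear": [[-0.02,0.1,0],[0,0,0],[0,0,0]], "twist": [0,0,0]}}

```text
t: 14.9
eef_pos: [0.6299, 0.0542, 0.0814]
orientation: [0.994, 0.113, -0.0, -0.0]
wrist_force: [-0.4, 2.5, -2.0]
width: 0.275
```

Request:
{"api": "servo_tool", "payload": {"linear": [[-0.03,0.12,-0.1],[0,0,0],[0,0,0]], "twist": [0,0,0]}}

```text
t: 15.15
eef_pos: [0.6296, 0.055, 0.0806]
orientation: [0.994, 0.113, -0.0, 0.0]
wrist_force: [-0.5, 0.7, -2.5]
width: 0.271
```

Both Fz (the pin's weight) and Fy are now free. I go half a millimetre further towards the notch centre and start lowering.

Request:
{"api": "servo_tool", "payload": {"linear": [[-0.01,0.06,-0.1],[0,0,-0.1],[0,0,-0.1],[0,0,0],[0,0,0]], "twist": [0,0,0,0,0]}}

```text
t: 15.57
eef_pos: [0.6299, 0.0555, 0.078]
orientation: [0.994, 0.113, -0.0, 0.0]
wrist_force: [0.8, 0.8, -1.6]
width: 0.273
```

Request:
{"api": "servo_tool", "payload": {"linear": [[0,0.05,-0.1],[0,0,-0.1],[0,0,-0.1],[0,0,-0.1],[0,0,0],[0,0,0]], "twist": [0,0,0,0,0,0]}}

```text
t: 16.07
eef_pos: [0.6299, 0.0561, 0.074]
orientation: [0.994, 0.113, -0.0, 0.0]
wrist_force: [0.2, 0.2, -2.4]
width: 0.271
```

Request:
{"api": "servo_tool", "payload": {"linear": [[0,0,-0.1],[0,0,-0.05],[0,0,0],[0,0,0]], "twist": [0,0,0,0]}}

```text
t: 16.4
eef_pos: [0.6299, 0.0562, 0.0725]
orientation: [0.994, 0.113, -0.0, 0.0]
wrist_force: [-0.2, 0.4, -2.8]
width: 0.275
```

Request:
{"api": "servo_tool", "payload": {"linear": [[0,0,-0.05],[0,0,-0.05],[0,0,0],[0,0,0]], "twist": [0,0,0,0]}}

```text
t: 16.73
eef_pos: [0.6301, 0.0562, 0.072]
orientation: [0.994, 0.113, 0.0, -0.0]
wrist_force: [-2.8, -0.4, 3.0]
width: 0.271
```

The collar is on the cover. Release and lift.

Request:
{"api": "servo_tool", "payload": {"linear": [[0,0,0],[0,0,0],[0,0,0],[0,0,0],[0,0,0],[0,0,0]], "twist": [0,0,0,0,0,0], "claw": 0.55}}

```text
t: 17.23
eef_pos: [0.63, 0.0561, 0.0715]
orientation: [0.994, 0.113, -0.0, 0.0]
wrist_force: [-0.2, 0.6, -0.2]
width: 0.544
```

Request:
{"api": "servo_tool", "payload": {"linear": [[0,0,0.5],[0,0,1.5],[0,0,2],[0,0,2.5],[0,0,3],[0,0,3],[0,0,0],[0,0,0]], "twist": [0,0,0,0,0,0,0,0]}}

```text
t: 17.9
eef_pos: [0.6311, 0.0565, 0.1993]
orientation: [0.994, 0.113, 0.002, -0.001]
wrist_force: [-0.5, -0.1, -0.9]
width: 0.553
```

```bash
python3 w.py w4
python3 - <<'E'
from h import *
a=cv2.imread("pics/w4.png")[:330]
p,d,i=snap("side");b=cv2.cvtColor(cv2.resize(p[140:320,150:350],(367,330),interpolation=cv2.INTER_CUBIC),cv2.COLOR_RGB2BGR)
cv2.imwrite("pics/fin.png",cv2.resize(np.hstack([a,b]),None,fx=.9,fy=.9))
z=np.load("w4.npz");p=z["p"];i={"mtx":z["K"],"world_from_camera":z["T"]}
h=cv2.cvtColor(p,cv2.COLOR_RGB2HSV).astype(int);H,S,V=h[...,0],h[...,1],h[...,2]
m=((H>=3)&(H<=13)&(S>180)&(V>120)).astype(np.uint8)
k,l,s,c=cv2.connectedComponentsWithStats(m)
for j in range(1,k):
    if s[j,4]>60:
        q=l==j;dd=z["d"][q];v,u=np.nonzero(q);X=np.array([(lambda o,r:o+r*t/(np.linalg.inv(z["T"][:3,:3])@r)[2])(*ray(i,uu,vv,True)) for uu,vv,t in zip(u,v,dd) if t>0])
        print(s[j],X.max(0).round(4),X.min(0).round(4))
E
```

```text
[0.63111041 0.05651654 0.1993253 ] [ 9.93602058e-01  1.12912028e-01  2.35170130e-03 -5.41502715e-04] [[297.3, 0.0, 253.5], [0.0, 297.3, 189.9], [0.0, 0.0, 1.0]] [[0.224, -0.943, -0.245, 0.697], [-0.975, -0.217, -0.056, 0.071], [-0.001, 0.252, -0.968, 0.359], [0.0, 0.0, 0.0, 1.0]]
[240 177  27  31 543] [0.6447 0.0698 0.1187] [0.6194 0.0436 0.0997]
```

View pics/fin.png

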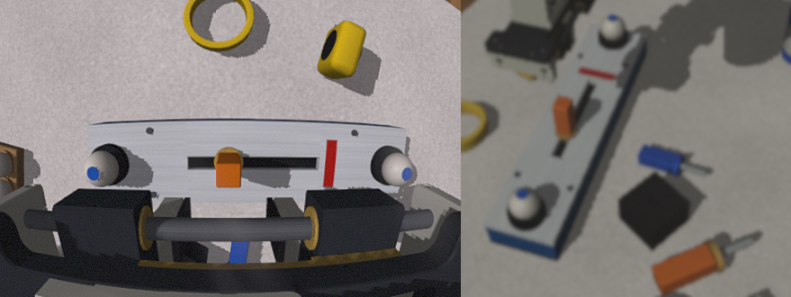

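The pin stands upright in the slot with its collar on the cover and its top at about 0.117 m, where 0.116 is home. The gripper is clear and the tape roll and tape measure haven't moved.

```bash
python3 -c "
from h import *
print(ctrl.get_obs()['wrist_force']);print(ctrl.close_job())"
```

```text
[-0.28144274  0.39374089 -0.12521787]
the job is handed in; nothing more can be done
None
```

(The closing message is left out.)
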